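# Snap the inspection cover into the service panel

## Task

Lift the round grey inspection cover by its black bow handle and press it level into the hatch frame of the raised plywood panel until its four clips snap over it. Then, to bed in the springy new gasket, keep pressing the cover down with its face level with the rim of the frame, and finish like that, gripper still on the cover and pressing. Leave the other things where they lie.

Things in the scene. Friction and masses are not known exactly. Their poses are not given: they have to be found in the camera images.
- cover: The loose round inspection cover, grey plastic, 0.15 to 0.31 kg, standing upright on its plug on the worktop. Origin at the centre of its underside, z up out of its face. From below: a plug whose foot widens from 80 to 96 mm diameter over 8 mm (lead-in), a 96 mm snap bead up to 9.5 mm, an 83 mm neck, then a flange of 116 mm diameter from 27.5 to 32.5 mm (its top is the face), and a black bow handle to 70.5 mm. It fits the frame at any turn about z.
- cover_handle (a point): Centre of the handle's straight bar, 64.5 mm above the cover's underside and 32 mm above its face. The bar is 12 mm wide (point x), 92 mm long (point y) and 12 mm high, with 26 mm free under it between two posts 68 mm apart: pinch it across x from above.
- cover_face (a point): Centre of the cover's face (top of its flange), 32.5 mm above its underside.
- hatch_rim (a point): Centre of the hatch opening, at the height of the top of the frame's rim (66 mm above the worktop, 8 mm above the panel). z up; x and y along the sides of the plywood panel (260 x 240 mm, fixed, on two battens). The raised rim is 123 mm inside and about 160 mm outside; within lies a black rubber gasket ring, then a bore of 101 mm for the plug. The cover is home when cover_face lies at this point: level with the rim.
- gasket (a joint): How far the gasket ring is squeezed, m: 0 free, 0.0045 at its stop. It pushes back about 1 N plus 3.5 N per mm. Flush is 0.003 (about 11 N). A cover that is snapped in but not pressed stands about 2.3 mm proud of the rim, with the gasket at about 0.0007.
- clip_0 (a joint): One of four white sprung clips that reach inward under the gasket seat, 90 degrees apart: 0 at rest, about 0.17 rad when the cover's bead pushes it outward. They start to spread with the face about 10 mm above the rim; the force climbs to 15 to 20 N with the face about 5.5 mm above the rim, then drops to almost nothing, and the clips spring back over the bead with the face about 2.5 mm above the rim. Pressing on from there squeezes the gasket.
- clip_1 (a joint): Another of the clips, as clip_0.
- clip_2 (a joint): Another of the clips, as clip_0.
- clip_3 (a joint): Another of the clips, as clip_0.
- fillet_gauge: Green plastic fillet gauge, 52 x 52 x 9 mm, loose, lying on a corner of the panel. Bystander.
- pen_black: White marker pen with a black cap, 137 x 16 x 18 mm, loose, lying on the far edge of the panel. Bystander.
- roller: Seam roller with a blue handle, 192 x 40 x 31 mm, loose, lying on the worktop behind the cover. Bystander.

How it is judged:
On the way, in this order (a step that is already met when the one before it is completed fails the run):
1. the cover is lifted clear: its face more than 75 mm above the worktop, in the fingers (height (world z) of cover_face above 0.075 m and contact force between the fingers and cover above 1 N), for 0.2 s.
2. the cover is snapped in: within 3 mm of centre, level, face less than 3 mm above the rim, all clips back at rest over its bead (z of cover_face in the frame of hatch_rim below 0.003 m and horizontal distance between cover_face and hatch_rim below 0.003 m and angle between cover_face's own z axis and vertical below 0.05 rad and value of joint each of clip_0, clip_1, clip_2, clip_3 below 0.04 rad), for 0.1 s.
At the end, for the whole second after the job is handed in: The cover is snapped in (centred within 3 mm, tilt under 0.05 rad, every clip below 0.04 rad) and still pressed home by the fingers: face at most 1 mm above the rim, gasket squeezed by more than 1.8 mm, fingers touching the cover with more than 1 N (z of cover_face in the frame of hatch_rim below 0.001 m and horizontal distance between cover_face and hatch_rim below 0.003 m and angle between cover_face's own z axis and vertical below 0.05 rad and value of joint gasket above 0.0018 m and value of joint each of clip_0, clip_1, clip_2, clip_3 below 0.04 rad and contact force between the fingers and cover above 1 N); the arm keeps its last pose, push and grip.
It fails at once if a bystander (gauge, pen or roller) is moved by more than 30 mm (distance of any of fillet_gauge, pen_black, roller from where it was at the start of the episode above 0.03 m).
It also fails if it takes over 32 s, if anything falls off the work surface, if the arm or the gripper's body presses on something with over 40 N, if the wrist force passes 120 N, or if a joint passes its speed limit or range.

## Robot

A 6-joint arm with a two-finger parallel gripper is mounted at the origin on a cart in front of the work surface, level with it; the furniture and walls round the work are solid. World frame = base frame: x ahead of the robot, y to its left, z up, the work surface at z = 0. Lengths are in m, angles in rad, forces in N, time in s.
With the tool pointing down it reaches from about 0.275 to 0.75 m from the base axis. Payload 10.2 kg.
Tool frame: the origin (TCP) lies between the finger pads; the fingertips stand arm.tips_ahead ahead of it and the grasp point (between the pads) lies 5 mm behind it (arm.tips_ahead is the distance from the TCP to the fingertips, in m); z points along the fingers, y is the line along which they close (so a half turn about z gives the same grasp; the last joint's range is limited). The gripper opens to 85 mm and grips with 20 to 120 N. Pads are 22 mm wide; open, the fingers measure 114 mm over their backs; the gripper's body (76 mm by 85 mm) begins 54 mm behind the grasp point. The pads swing forward as they close: fully open they stand 13 mm farther back than shut.
Start: joints at [1.032, 0.313, 1.498, -0, 1.331, -0.223], TCP at [0.163, 0.499, 0.245] pointing down, gripper open.
Joint ranges: [-2.94, 2.94], [-0.97, 2.17], [0.19, 2.56], [-1.23, 4.37], [0.02, 3.11], [-2.88, 2.88]. Speed limits (rad/s): [2.39, 2.39, 3.01, 3.14, 3.14, 3.14].

## Interface

Orientations are given as a 3x3 rotation matrix whose columns are the frame's x, y, z axes.
In Python, from workcell import arm, eyes gives the robot as it stands.
- The arm moves only by the tool servo_tool, never from a script. Its argument "commands" is a list of rows, each a list of 5 numbers: the shift along the tool's x, y, z in cm, then the turn about the tool's z in rad, then the finger opening in cm, from 0 to 8.54. In form: [[x, y, z, roll, hand], ...]. A call has 1 to 10 rows; each row shifts and turns the commanded pose from where the row before left it, along the tool's axes as they then stand; what a row does not reach is not made up. A row lasts 1/8 s, in which the tool goes at most 62.5 mm and 10.7 degrees, less where a joint would pass 70% of its speed; a pose out of reach is approached as far as the arm can. A call is refused whole if a number of a shift passes 6.25 or a number of a turn 0.188, either way. A call with a gripper value outside its range is refused whole. The fingers move at their own pace and stop on an object; "force" is the grip in N (left out, the last holds). Time passes only in rows, so rows that do not move let the fingers close. It gives the time, the measured TCP pose, the force, the opening and the grip force at its end, in the units of the state.
- arm.sense(): the state, without advancing time (a new reading comes with each control period).
- eyes.read_camera(name): name is "scene" or "top"; returns a dict with "img" (384x512x3 uint8, red, green, blue), "fx", "fy", "cx", "cy" (pixels), "distortion" ([k1, k2, p1, p2, k3] as OpenCV has them; the pictures are not rectified), "R" (3x3) and "t" (3): a world point X has camera coordinates R X + t. Camera axes: x right, y down, z forward; pixel columns grow to the right and rows downward; lengths in m; the calibration is good to about 2 mm. A picture is of the moment at which its call begins. There is no depth.
- arm.hand_in(): hands the job in; it is judged then, once.
The state is a dict: "time_s": time; "qpos": joint angles; "qd": joint speeds; "tau": joint torques, N m; "ee_pos": TCP position; "eef_rot": TCP orientation; "ft_force": force on the tool from outside, world axes, zero at the start; "wrist_torque": the same for the moment, N m; "finger_gap": finger opening in m; "gripper_force": force on a finger pad.
Only numpy, scipy, OpenCV 4.12 (cv2) and the standard library are available. Lean on these libraries where they do the work, as an engineer would, in place of code of your own. Each camera call takes 0.05 s, during which the arm holds its last target. There are 200 camera calls.

## Working session

There is one attempt and no reset: what is moved stays moved. The work goes in short steps, Python scripts to look and compute and a tool call to move; the robot and the scene stay as the last step left them, time stands still between calls to the robot, and variables do not carry over. Pictures are saved under pics/ and viewed, at most 10 in all, crops included, and the job is handed in when it is done.

Besides the shell and the picture viewer there is one more tool, called after "Emit:" as name(argument=value, ...) on one line, values as JSON. servo_tool: Moves the arm, as the interface text tells. Its arguments: {"type":"object","properties":{"commands":{"type":"array","items":{"type":"array","items":{"type":"number"}}},"force":{"type":"number"}},"required":["commands"]}

```bash
mkdir -p pics; ls; python3 - <<'E'
from workcell import arm, eyes
import cv2,numpy as np
s=arm.sense(); print(s['time_s'],s['ee_pos'],np.round(s['eef_rot'],3),s['finger_gap'],arm.tips_ahead)
for n in("scene","top"):
    c=eyes.read_camera(n); cv2.imwrite(f"pics/{n}0.png",c['img'][:,:,::-1]); print(n,c['fx'],c['distortion'],np.round(-c['R'].T@c['t'],3))
E
```

```text
pics
0.0 [0.1629357  0.49881445 0.2447221 ] [[-0.951  0.311 -0.001]
 [ 0.311  0.951 -0.001]
 [ 0.    -0.001 -1.   ]] 0.08553226203247566 0.014
scene 432.8860207293431 [0.04584599 0.         0.         0.         0.        ] [-0.148 -0.344  0.45 ]
top 390.87140504903647 [0.02315286 0.         0.         0.         0.        ] [0.416 0.064 1.002]
```

View pics/scene0.png

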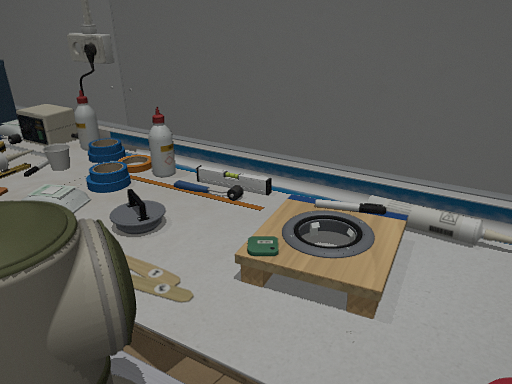

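View pics/top0.png

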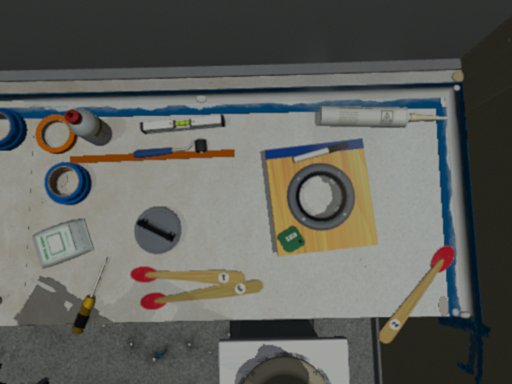

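The scene view shows the cover at about (138,217) and the hatch ring at (328,234). In the top view the cover is at (158,230), its handle runs from (138,217) to (175,242), and the rim is at (321,196) with the gauge and pen beside it. Next I'll measure with circle fits on planes.

```bash
cat > h.py <<'E'
import cv2,numpy as np
from workcell import arm,eyes
def K(c): return np.array([[c['fx'],0,c['cx']],[0,c['fy'],c['cy']],[0,0,1.]])
def cast(c,px,z):
    u=cv2.undistortPoints(np.asarray(px,float).reshape(-1,1,2),K(c),np.array(c['distortion'])).reshape(-1,2)
    R=np.array(c['R']);o=-R.T@c['t'];d=np.c_[u,np.ones(len(u))]@R
    return o+d*((z-o[2])/d[:,2])[:,None]
def proj(c,X):
    return cv2.projectPoints(np.asarray(X,float).reshape(-1,1,3),cv2.Rodrigues(np.array(c['R']))[0],np.array(c['t'],float),K(c),np.array(c['distortion']))[0].reshape(-1,2)
def circ(P):
    A=np.c_[2*P[:,:2],np.ones(len(P))];s=np.linalg.lstsq(A,(P[:,:2]**2).sum(1),rcond=None)[0]
    r=np.sqrt(s[2]+s[0]**2+s[1]**2);e=np.abs(np.hypot(*(P[:,:2]-s[:2]).T)-r)
    return s[:2],r,e
def rcirc(P):
    for _ in range(8):
        c,r,e=circ(P);P=P[e<max(2*np.median(e),.001)]
    return c,r,len(P),e.max()
def blob(m,at):
    n,l,s,_=cv2.connectedComponentsWithStats(m.astype(np.uint8));
    ids=[i for i in range(1,n)];ys,xs=np.nonzero(m);k=np.argmin((xs-at[0])**2+(ys-at[1])**2);return (l==l[ys[k],xs[k]])
E
python3 - <<'E'
from h import *
c=eyes.read_camera("top");im=c['img'];hsv=cv2.cvtColor(im,cv2.COLOR_RGB2HSV);V=hsv[...,2];S=hsv[...,1]
print(V[230,125:195]);print(S[230,125:195:4]);print(V[196,262:380]);print(S[196,262:380:3])
print(proj(c,[arm.sense()['ee_pos'],[0,0,.3]]))
E
```

```text
[148 147 149 148 149 149 148 149 139 110  92  92  94  88  88  88  89  89
  90  90  91  85  77  62  46  29  18  12  12  12  10  11  13  14  21  29
  39  48  53  65  72  82  85  85  86  84  87  90  95  93  94  95  90  87
  88  91 114 140 143 143 143 145 152 154 156 156 153 154 154 151]
[16 14 13 30 26 28 28 43 78 26 25 30 30 25  7 11 10 12]
[153 155 153 135  98  87  87  85 116 160 167 166 164 165 164 164 166 164
 165 163 164 165 165 166 138  70  63  76  85  90  87  86  81  63  23   6
  30  89 144 151 148 149 156 159 160 159 157 156 155 155 155 155 154 159
 155 156 157 156 157 157 158 158 155 152 153 154 155 155 157 145 110  93
  95  97  97  97  97  99  92  78  62  42  38  41  52  70  73  86  92  92
  88  84  96 138 159 161 161 159 159 160 160 160 159 159 160 159 160 161
 159 154 156 155 156 154 157 156 157 157]
[ 10  11   6 142 137 151 145 139 137  34  26  28   9   5   8   6   7   8
   5   8  10   8  10   9   8   8   8  36  20   6   6 109 127 123 112 112
  98   7  10   8]
[[ 22.61434093 374.87619786]
 [299.21536803 484.16203642]]
```

```bash
cat >> h.py <<'E'
def edges(c,ctr,z,r0,r1,sign,n=180):
    """sub-pixel radial edge on plane z: strongest dark->light (sign=1) step between radii r0..r1"""
    a=np.linspace(0,2*np.pi,n,endpoint=False);r=np.arange(r0,r1,.0005)
    X=np.stack([ctr[0]+np.outer(np.cos(a),r),ctr[1]+np.outer(np.sin(a),r),np.full((n,len(r)),z)],-1)
    p=proj(c,X.reshape(-1,3)).astype(np.float32).reshape(n,len(r),2)
    g=cv2.cvtColor(c['img'],cv2.COLOR_RGB2GRAY).astype(np.float32)
    v=cv2.remap(g,p[...,0],p[...,1],cv2.INTER_LINEAR)
    d=sign*np.gradient(cv2.GaussianBlur(v,(9,1),0),axis=1);k=d.argmax(1);ok=d.max(1)>2
    return X[np.arange(n),k][ok]
def find(c,px,z,r0,r1,sign):
    ctr=cast(c,[px],z)[0,:2]
    for _ in range(3): ctr,r,m,e=rcirc(edges(c,ctr,z,r0,r1,sign))
    return np.round(ctr,4),round(r,4),m,round(e,4)
def handle(c,px,z,R=.056,th=45):
    V=c['img'].max(2);m=V<th
    b=blob(m,px);ys,xs=np.nonzero(b)
    P=cast(c,np.c_[xs,ys],z)[:,:2];mu=P.mean(0);w,v=np.linalg.eigh(np.cov((P-mu).T));d=v[:,1]
    t=(P-mu)@d;u=(P-mu)@v[:,0]
    return np.round(mu,4),round(float(np.arctan2(d[1],d[0])%np.pi),4),np.ptp(t),np.ptp(u),len(P)
E
python3 - <<'E'
from h import *
c=eyes.read_camera("top")
print('cover top',find(c,(158,230),.0325,.048,.068,1))
print('handle',handle(c,(157,230),.0705))
print('rim top',find(c,(321,196),.066,.072,.09,1))
print('bore top',find(c,(321,196),.066,.055,.072,-1))
print('TCP R',arm.sense()['qpos'])
c=eyes.read_camera("scene")
print('cover sc',find(c,(138,219),.0325,.048,.068,1))
print('rim sc',find(c,(328,234),.066,.072,.09,1))
print('handle',handle(c,(138,205),.0705))
E
```

```text
cover top (array([0.4268, 0.3037]), np.float64(0.0587), 161, np.float64(0.0009))
handle (array([0.4263, 0.2997]), 1.0933, np.float64(0.09439755537966561), np.float64(0.018969594829176265), 240)
rim top (array([ 0.4976, -0.0958]), np.float64(0.0813), 180, np.float64(0.0008))
bore top (array([ 0.4976, -0.0969]), np.float64(0.056), 27, np.float64(0.0))
TCP R [ 1.03159142e+00  3.13241428e-01  1.49813999e+00 -4.67842041e-05
  1.33097425e+00 -2.23415603e-01]
cover sc (array([0.3884, 0.2613]), np.float64(0.0537), 75, np.float64(0.001))
rim sc (array([ 0.4842, -0.1039]), np.float64(0.0809), 111, np.float64(0.0012))
handle (array([0.3964, 0.2677]), 0.9947, np.float64(0.1568997953728687), np.float64(0.03226194559185833), 282)
```

```bash
python3 - <<'E'
from h import *
a=np.linspace(0,2*np.pi,60)
ims=[]
for n in("scene","top"):
    c=eyes.read_camera(n);im=c['img'][:,:,::-1].copy()
    big=cv2.resize(im,None,fx=3,fy=3,interpolation=cv2.INTER_CUBIC)
    for (x,y,z,r,col) in [(.4268,.3037,.0325,.058,(0,0,255)),(.4976,-.0958,.066,.08,(0,0,255)),(.4976,-.0958,.066,.0615,(0,255,0))]:
        for p in proj(c,np.c_[x+r*np.cos(a),y+r*np.sin(a),np.full(60,z)]): cv2.circle(big,tuple(int(v) for v in (p*3+1)),1,col,-1)
    for t in(-.046,.046):
        p=proj(c,[[.4268+t*np.cos(1.093),.3037+t*np.sin(1.093),.0705]])[0]; cv2.circle(big,tuple(int(v) for v in (p*3+1)),3,(255,0,255),-1)
    if n=="scene": ims+= [big[560:760,300:560],big[580:800,730:1150]]
    else: ims+=[big[580:800,380:580],big[470:710,840:1080]]
W=800;can=np.zeros((480,W,3),np.uint8)
can[:200,:260]=ims[0];can[:220,300:720]=ims[1];can[240:460,:200]=ims[2];can[240:480,300:540]=ims[3]
cv2.imwrite("pics/ov.png",can)
E
```

```text
(no output)
```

View pics/ov.png

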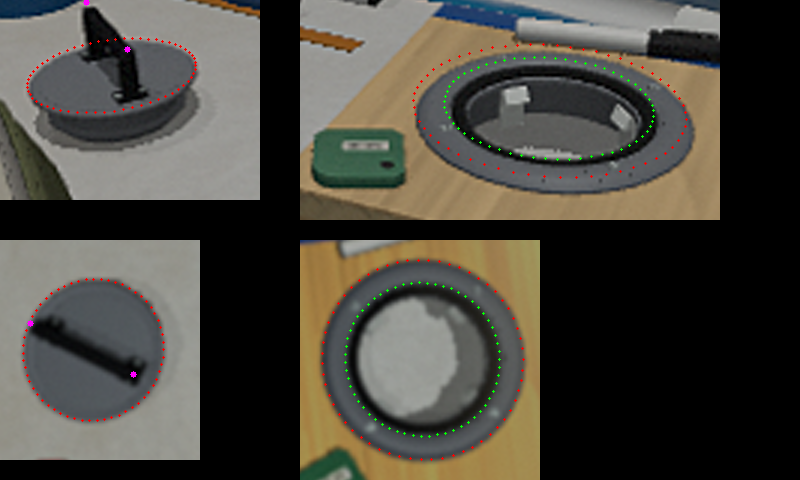

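The fit circles match both objects in the top view. In the scene view the rim is a couple of pixels off, so I'll check alignment again before insertion. Bar yaw is about 1.09, so I need tool yaw −0.478, which is a roll of +1.73.

Emit:
servo_tool(commands=[[-4.45,-1.48,0,0,8.5],[-4.45,-1.48,0,0,8.5],[-4.45,-1.48,0,0,8.5],[-4.45,-1.48,0,0,8.5],[-4.45,-1.48,0,0,8.5],[-4.45,-1.48,0,0,8.5],[-4.45,-1.48,0,0,8.5]], force=80)

```text
time_s: 1.23
ee_pos: [0.4281, 0.3027, 0.2454]
eef_rot: [[-0.951, 0.311, 0.0], [0.311, 0.951, 0.0], [-0.0, 0.0, -1.0]]
ft_force: [-0.2, 0.3, -0.5]
finger_gap: 0.0849
gripper_force: 0.0
```

Emit:
servo_tool(commands=[[0,0,0,0.174,8.5],[0,0,0,0.174,8.5],[0,0,0,0.174,8.5],[0,0,0,0.174,8.5],[0,0,0,0.174,8.5],[0,0,0,0.174,8.5],[0,0,0,0.174,8.5],[0,0,0,0.174,8.5],[0,0,0,0.174,8.5],[0,0,0,0.168,8.5]])

```text
time_s: 2.48
ee_pos: [0.427, 0.3038, 0.2453]
eef_rot: [[0.466, 0.885, -0.0], [0.885, -0.466, -0.0], [-0.0, -0.0, -1.0]]
ft_force: [0.6, -0.9, -0.0]
finger_gap: 0.085
gripper_force: 0.0
```

```bash
cat >> h.py <<'E'
def delta(X):
    s=arm.sense();R=np.array(s['eef_rot']);print('t',s['time_s'],'tcp',np.round(s['ee_pos'],4),'yaw',round(float(np.arctan2(R[1,1],R[0,1])),3),'tilt',np.round(R[:,2],3),'gap',round(s['finger_gap'],4),'F',np.round(s['ft_force'],1),'grip',s['gripper_force'])
    print('tool cm',np.round(R.T@(np.array(X)-s['ee_pos'])*100,2))
E
python3 -c "
from h import *
delta([.4268,.3037,.0595])"
```

```text
t 2.475 tcp [0.427  0.3038 0.2453] yaw -0.485 tilt [-0. -0. -1.] gap 0.085 F [ 0.6 -0.9 -0. ] grip 0.0
tool cm [-2.000e-02 -1.000e-02  1.858e+01]
```

Emit:
servo_tool(commands=[[0,0,3,0,8.5],[0,0,3,0,8.5],[0,0,3,0,8.5],[0,0,3,0,8.5],[0,0,2.5,0,8.5],[0,0,2,0,8.5],[0,0,1.2,0,8.5],[0,0,0.9,0,8.5],[0,0,0,0,8.5]])

```text
time_s: 3.6
ee_pos: [0.4269, 0.3038, 0.0591]
eef_rot: [[0.461, 0.887, -0.0], [0.887, -0.461, -0.0], [-0.0, -0.0, -1.0]]
ft_force: [-0.4, 0.4, 0.2]
finger_gap: 0.0849
gripper_force: 0.0
```

```bash
python3 - <<'E'
from h import *
delta([.4268,.3037,.0595])
c=eyes.read_camera("scene");cv2.imwrite("pics/s1.png",cv2.resize(c['img'][120:270,60:230,::-1],None,fx=4,fy=4))
E
```

```text
t 3.6 tcp [0.4269 0.3038 0.0591] yaw -0.479 tilt [-0. -0. -1.] gap 0.0849 F [-0.4  0.4  0.2] grip 0.0
tool cm [-0.02 -0.01 -0.03]
```

View pics/s1.png

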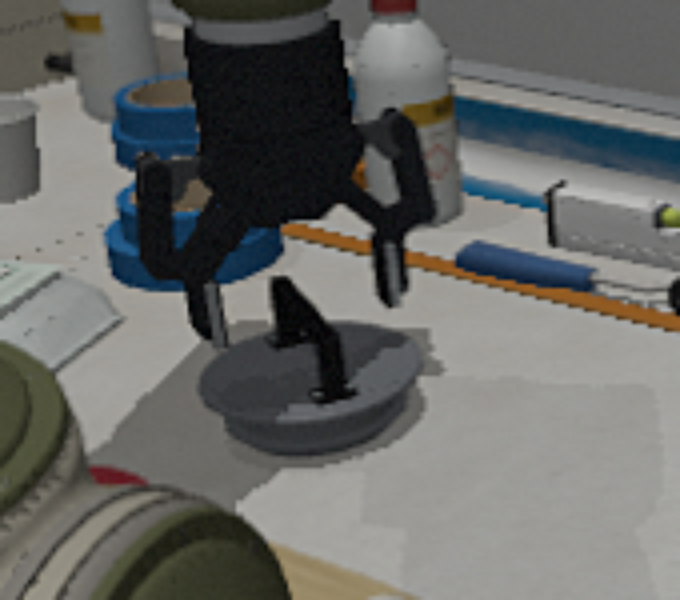

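The bar (crop about (310,320)) sits centred between the open fingers at (215,320) and (390,280), and the cover is undisturbed. Closing now.

Emit:
servo_tool(commands=[[0,0,0,0,4],[0,0,0,0,2],[0,0,0,0,0.5],[0,0,0,0,0.5],[0,0,0,0,0.5],[0,0,0,0,0.5],[0,0,0,0,0.5]], force=80)

```text
time_s: 4.53
ee_pos: [0.4268, 0.3039, 0.0594]
eef_rot: [[0.461, 0.887, -0.0], [0.887, -0.461, 0.0], [-0.0, -0.0, -1.0]]
ft_force: [-2.9, 1.6, 5.0]
finger_gap: 0.011
gripper_force: 78.3
```

Emit:
servo_tool(commands=[[0,0,-1,0,0.5],[0,0,-2,0,0.5],[0,0,-3,0,0.5],[0,0,-3,0,0.5],[0,0,-2.5,0,0.5],[0,0,-1.5,0,0.5],[0,0,0,0,0.5],[0,0,0,0,0.5]])

```text
time_s: 5.52
ee_pos: [0.4266, 0.3036, 0.1883]
eef_rot: [[0.461, 0.887, -0.002], [0.887, -0.461, -0.001], [-0.001, -0.001, -1.0]]
ft_force: [-0.4, 0.5, -2.1]
finger_gap: 0.0106
gripper_force: 78.2
```

```bash
python3 - <<'E'
from h import *
delta([.4976,-.0958,.19])
E
```

```text
t 5.525 tcp [0.4266 0.3036 0.1883] yaw -0.479 tilt [-0.002 -0.001 -1.   ] gap 0.0106 F [-0.4  0.5 -2.1] grip 78.18564891815186
tool cm [-32.17  24.71  -0.15]
```

Emit:
servo_tool(commands=[[-2,1.53,0,0,0.5],[-3.5,2.69,0,0,0.5],[-4.5,3.46,0,0,0.5],[-4.5,3.46,0,0,0.5],[-4.5,3.46,0,0,0.5],[-4.5,3.46,0,0,0.5],[-4,3.07,0,0,0.5],[-3,2.3,0,0,0.5],[-1.67,1.28,0,0,0.5],[0,0,0,0,0.5]])

```text
time_s: 6.78
ee_pos: [0.4979, -0.096, 0.1886]
eef_rot: [[0.462, 0.887, -0.001], [0.887, -0.462, 0.001], [0.0, -0.001, -1.0]]
ft_force: [-0.2, 0.9, -2.6]
finger_gap: 0.0104
gripper_force: 78.2
```

Emit:
servo_tool(commands=[[0,0,2,0,0.5],[0,0,2,0,0.5],[0,0,1.3,0,0.5],[0,0,0,0,0.5],[0,0,0,0,0.5]])

```text
time_s: 7.4
ee_pos: [0.4983, -0.0954, 0.137]
eef_rot: [[0.461, 0.888, 0.001], [0.888, -0.461, -0.0], [0.0, 0.001, -1.0]]
ft_force: [0.1, 0.2, -2.0]
finger_gap: 0.0105
gripper_force: 78.1
```

```bash
python3 - <<'E'
from h import *
delta([.4976,-.0958,.093])
# at tcp z, face z ~ tcp-.027
z=arm.sense()['ee_pos'][2]-.027
s=eyes.read_camera("scene");t=eyes.read_camera("top")
print(find(t,proj(t,[[.4976,-.0958,z]])[0],z,.05,.066,1))
a=cv2.resize(s['img'][170:270,230:400,::-1],(510,300),interpolation=cv2.INTER_CUBIC)
b=cv2.resize(t['img'][140:250,260:390,::-1],(390,330)[:2],interpolation=cv2.INTER_CUBIC)
can=np.zeros((560,800,3),np.uint8);b=cv2.resize(b,(290,245));can[:300,:510]=a;can[:245,510:]=b
cv2.imwrite("pics/s2.png",can[:300])
E
```

```text
t 7.4 tcp [ 0.4983 -0.0954  0.137 ] yaw -0.479 tilt [ 0.001 -0.    -1.   ] gap 0.0105 F [ 0.1  0.2 -2. ] grip 78.11334729194641
tool cm [-0.07 -0.05  4.4 ]
(array([ 0.4951, -0.0878]), np.float64(0.0569), 31, np.float64(0.0006))
```

View pics/s2.png

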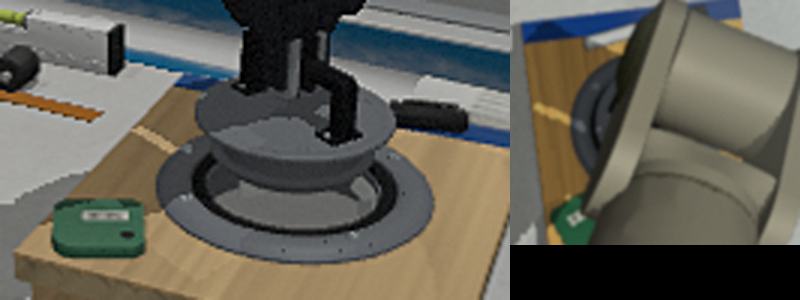

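```bash
python3 - <<'E'
from h import *
from scipy.optimize import least_squares
def fixr(P,r):
    f=lambda c:np.hypot(*(P[:,:2]-c).T)-r
    s=least_squares(f,P[:,:2].mean(0),loss='soft_l1',f_scale=.0007);return np.round(s.x,4),np.round(np.median(np.abs(s.fun)),4),len(P)
s=eyes.read_camera("scene")
z=arm.sense()['ee_pos'][2]-.027
cam=-np.array(s['R']).T@s['t']
for name,ctr,zz,r,lo,hi,half,sgns in [('rim in',(.498,-.096),.066,.0615,.050,.069,75,(1,)),('rim out',(.498,-.096),.058,.080,.073,.090,90,(1,)),('rim out',(.498,-.096),.058,.081,.073,.090,90,(1,)),('cover',(.498,-.096),z,.058,.048,.068,120,(1,-1))]:
  for sg in sgns:
    c=np.array(ctr)
    for _ in range(4):
        P=edges(s,c,zz,lo,hi,sg)
        a=np.arctan2(*(P[:,:2]-c).T[::-1])-np.arctan2(*(cam[:2]-c)[::-1]);a=(a+np.pi)%(2*np.pi)-np.pi
        o=fixr(P[np.abs(a)<np.radians(half)],r);c=o[0]
    print(name,sg,r,o)
im=cv2.resize(s['img'][170:270,230:400,::-1],None,fx=4,fy=4,interpolation=cv2.INTER_CUBIC)
t=np.linspace(0,2*np.pi,90)
for x,y,zz,r,col in [(.4983,-.0954,z,.058,(0,0,255)),(.498,-.0963,.066,.0615,(0,255,0)),(.498,-.0963,.058,.08,(255,255,0)),(.498,-.0963,.066,.08,(255,0,255))]:
    for p in proj(s,np.c_[x+r*np.cos(t),y+r*np.sin(t),0*t+zz]): cv2.circle(im,tuple(int(v) for v in (p-[230,170])*4+1.5),1,col,-1)
cv2.imwrite("pics/s3.png",im)
E
```

```text
rim in 1 0.0615 (array([ 0.4924, -0.1009]), np.float64(0.0005), 75)
rim out 1 0.08 (array([ 0.4942, -0.1002]), np.float64(0.0008), 90)
rim out 1 0.081 (array([ 0.4953, -0.0998]), np.float64(0.0005), 90)
cover 1 0.058 (array([ 0.4895, -0.1007]), np.float64(0.0009), 64)
cover -1 0.058 (array([ 0.495 , -0.0981]), np.float64(0.0005), 98)
```

View pics/s3.png

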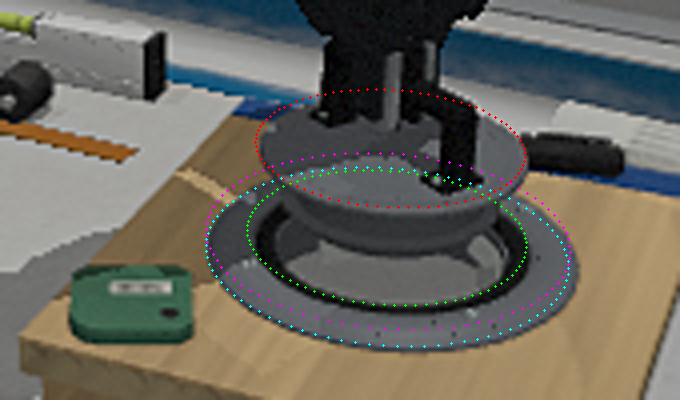

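The cover (crop (390,148)) hangs level over the hatch, and the rim looks about 1.5–2 mm to the right of it in this view. I'll nudge it, lower to just above the clips, and compare again with both at nearly the same height.

Emit:
servo_tool(commands=[[-0.1,0.1,1.0,0,0.5],[0,0,1.0,0,0.5],[0,0,0.9,0,0.5],[0,0,0,0,0.5],[0,0,0,0,0.5]])

```text
time_s: 8.18
ee_pos: [0.4985, -0.097, 0.1074]
eef_rot: [[0.461, 0.887, 0.0], [0.887, -0.461, -0.0], [-0.0, 0.0, -1.0]]
ft_force: [0.2, 0.5, -3.2]
finger_gap: 0.0109
gripper_force: 78.1
```

```bash
python3 - <<'E'
from h import *
from scipy.optimize import least_squares
def fixr(P,r):
    f=lambda c:np.hypot(*(P[:,:2]-c).T)-r
    s=least_squares(f,P[:,:2].mean(0),loss='soft_l1',f_scale=.0007);return np.round(s.x,4),np.round(np.median(np.abs(s.fun)),4),len(P)
delta([.498,-.0968,.093])
s=eyes.read_camera("scene")
z=arm.sense()['ee_pos'][2]-.027
cam=-np.array(s['R']).T@s['t']
res={}
for name,zz,r,lo,hi,half,sg in [('rim in',.066,.0615,.050,.069,75,1),('rim out',.058,.081,.073,.090,90,1),('cover',z,.058,.052,.064,100,-1),('cover far',z,.058,.052,.064,180,-1)]:
    c=np.array((.497,-.098))
    for _ in range(4):
        P=edges(s,c,zz,lo,hi,sg)
        a=np.arctan2(*(P[:,:2]-c).T[::-1])-np.arctan2(*(cam[:2]-c)[::-1]);a=(a+np.pi)%(2*np.pi)-np.pi
        o=fixr(P[np.abs(a)<np.radians(half)],r);c=o[0]
    print(name,r,o);res[name]=c
im=cv2.resize(s['img'][170:270,230:400,::-1],None,fx=4,fy=4,interpolation=cv2.INTER_CUBIC)
t=np.linspace(0,2*np.pi,90)
for n,zz,r,col in [('cover',z,.058,(0,0,255)),('rim in',.066,.0615,(0,255,0)),('rim out',.058,.081,(255,255,0))]:
    x,y=res[n]
    for p in proj(s,np.c_[x+r*np.cos(t),y+r*np.sin(t),0*t+zz]): cv2.circle(im,tuple(int(v) for v in (p-[230,170])*4+1.5),1,col,-1)
cv2.imwrite("pics/s4.png",im)
E
```

```text
t 8.175 tcp [ 0.4985 -0.097   0.1074] yaw -0.479 tilt [ 0. -0. -1.] gap 0.0109 F [ 0.2  0.5 -3.2] grip 78.10969591140747
tool cm [-0.01 -0.06  1.44]
rim in 0.0615 (array([ 0.4925, -0.101 ]), np.float64(0.0005), 75)
rim out 0.081 (array([ 0.4953, -0.0998]), np.float64(0.0005), 90)
cover 0.058 (array([ 0.4947, -0.1001]), np.float64(0.0005), 80)
cover far 0.058 (array([ 0.4949, -0.1002]), np.float64(0.0005), 86)
```

View pics/s4.png

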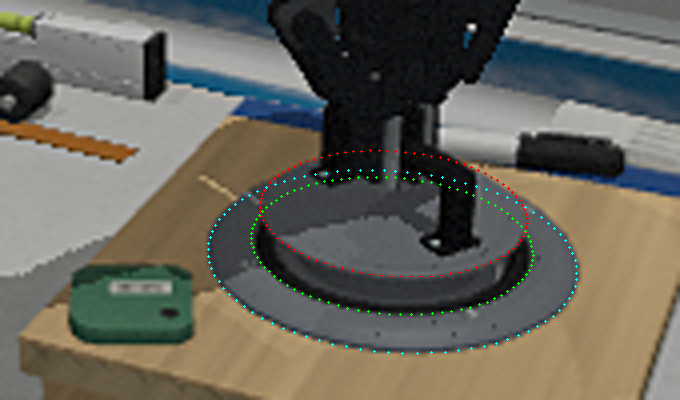

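The cover and rim agree to about 1 mm in both views: the cover ellipse (crop centre (393,213)) sits centred over the ring. I'll apply a small correction and press with a full grip.

Emit:
servo_tool(commands=[[-0.04,-0.07,0,0,0.3],[0,0,0.25,0,0.3],[0,0,0.25,0,0.3],[0,0,0,0,0.3]], force=115)

```text
time_s: 8.72
ee_pos: [0.4978, -0.097, 0.1022]
eef_rot: [[0.461, 0.887, 0.0], [0.887, -0.461, -0.0], [0.0, 0.0, -1.0]]
ft_force: [1.3, -0.2, -1.8]
finger_gap: 0.0097
gripper_force: 112.7
```

Emit:
servo_tool(commands=[[0,0,0.2,0,0.3],[0,0,0.2,0,0.3],[0,0,0,0,0.3]])

```text
time_s: 9.1
ee_pos: [0.4983, -0.0973, 0.099]
eef_rot: [[0.461, 0.887, 0.002], [0.887, -0.461, -0.001], [0.0, 0.002, -1.0]]
ft_force: [1.5, -0.1, 4.6]
finger_gap: 0.0101
gripper_force: 113.7
```

Emit:
servo_tool(commands=[[0,0,0.15,0,0.3],[0,0,0.15,0,0.3],[0,0,0,0,0.3]])

```text
time_s: 9.48
ee_pos: [0.4977, -0.097, 0.0952]
eef_rot: [[0.461, 0.887, 0.0], [0.887, -0.461, -0.0], [0.0, 0.0, -1.0]]
ft_force: [-0.3, -0.4, -0.0]
finger_gap: 0.0098
gripper_force: 114.6
```

Emit:
servo_tool(commands=[[0,0,0.1,0,0.3],[0,0,0,0,0.3],[0,0,0,0,0.3]])

```text
time_s: 9.85
ee_pos: [0.4977, -0.097, 0.0945]
eef_rot: [[0.461, 0.887, 0.0], [0.887, -0.461, -0.0], [-0.0, 0.0, -1.0]]
ft_force: [-0.4, -0.3, 3.5]
finger_gap: 0.0098
gripper_force: 115.1
```

Emit:
servo_tool(commands=[[0,0,0.1,0,0.3],[0,0,0,0,0.3],[0,0,0,0,0.3]])

```text
time_s: 10.22
ee_pos: [0.4977, -0.097, 0.0936]
eef_rot: [[0.461, 0.887, 0.0], [0.887, -0.461, -0.0], [-0.0, 0.0, -1.0]]
ft_force: [-0.5, 0.9, 6.6]
finger_gap: 0.0098
gripper_force: 115.5
```

The slope is 3.3 N/mm, which is the gasket being squeezed. About 0.6 mm more brings it flush.

Emit:
servo_tool(commands=[[0,0,0.07,0,0.3],[0,0,0,0,0.3],[0,0,0,0,0.3],[0,0,0,0,0.3]])

```text
time_s: 10.72
ee_pos: [0.4977, -0.097, 0.0931]
eef_rot: [[0.461, 0.887, 0.0], [0.887, -0.461, -0.0], [-0.0, 0.0, -1.0]]
ft_force: [-1.6, 0.6, 8.4]
finger_gap: 0.0096
gripper_force: 115.7
```

```bash
python3 - <<'E'
from h import *
delta([.498,-.0968,.0929])
s=eyes.read_camera("scene")
cv2.imwrite("pics/s5.png",cv2.resize(s['img'][170:270,230:400,::-1],None,fx=4,fy=4,interpolation=cv2.INTER_CUBIC))
E
```

```text
t 10.725 tcp [ 0.4977 -0.097   0.0931] yaw -0.479 tilt [ 0. -0. -1.] gap 0.0096 F [-1.6  0.6  8.4] grip 115.74417471885681
tool cm [0.03 0.02 0.02]
```

View pics/s5.png

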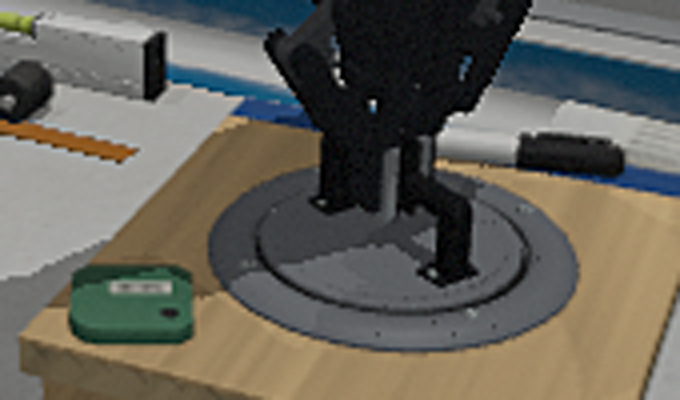

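The picture shows the cover flush in the ring (crop centre (393,240)) with an even gap all round. The push is about 11 N net and the bystanders haven't moved. Handing in.

```bash
python3 -c "
from workcell import arm
print(arm.hand_in())"
```

```text
the job is handed in; nothing more can be done
None
```

The cover is snapped into the hatch and I handed the job in at about 10.7 s, with the gripper still pressing it flush at about 11 N; the hand-in returned no verdict, and the clips and gasket were judged only from the force readings and pictures.

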